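# Roll the rod into the V-cradle

### The job

Roll the loose wooden rod along the table with your fingertips, pushing it by its side up the ramp of the wooden cradle and over the lip, so that it drops and comes to rest in the V groove, lying along the groove with its ends about level with the cradle's ends. Do not pinch, lift or carry the rod, and leave the things standing around where they are.

Things in the scene. Friction and masses are not known exactly. Their poses are not given: they have to be found in the camera images.
- rod: Loose round hardwood rod, 40 mm in diameter, 150 mm long, 0.1 to 0.2 kg, lying on the table in front of the ramp, a brass band near each end, a dark line along it on top at the start. Origin on its axis at mid-length, at the start 120 to 150 mm from the cradle's origin on its -x side. Its y axis runs along the rod; x and z turn as it rolls (z up at the start). It rolls easily.
- cradle: Wooden V-cradle screwed to the table, its V lined with cork, 150 mm wide along its y. Origin on the table under the bottom of the V, at mid-width; x from the ramp to the back, y along the groove, z up. Upper face as (x, z) in mm: ramp from (-78, 0) straight up to the lip (-17, 13), down to the bottom of the V (0, 3), up at 30 degrees to the top of the back (47, 30).
- seat (a point): Where the middle of the rod's axis lies when the rod is seated and centred in the V: 26 mm above the table over the bottom of the V. Axes as the cradle's.
- lip (a point): Middle of the lip, the rounded edge where the ramp ends and the V begins: 13 mm above the table, 17 mm to the ramp side of the bottom of the V. The rod starts within 0.25 rad of parallel to the lip and within 8 mm of centred on it.
- ink: Small upright round ink bottle of dark brown glass with a black cap, 45 mm wide, 70 mm tall, standing beside the work; leave it alone. Origin at the centre of its foot.
- glue: Upright glue stick, 27 mm in diameter, 92 mm tall, standing beside the work; leave it alone. Origin at the centre of its foot.
- jar: Upright glass pigment jar with black lid, 45 mm in diameter, 105 mm tall, standing beside the work; leave it alone. Origin at the centre of its foot.
- goblet: Small brown egg-cup-like goblet, 47 mm wide, 73 mm tall, standing beside the work; leave it alone. Origin at the centre of its foot.
- sharpener: Small brass pencil sharpener block, 15 x 24 x 13 mm, lying beside the work; leave it alone. Origin at the centre of its underside.

How it is judged:
By the outcome, as a careful person would: the job done as asked, in the order asked, and still so for the second after the job is handed in, with the robot touching nothing.
It also fails if it takes over 35 s, if anything falls off the work surface, if the arm or the gripper's body presses on something with over 40 N, if the wrist force passes 120 N, or if a joint passes its speed limit or range.

### The arm

A 6-joint arm with a two-finger parallel gripper is mounted at the origin on a cart in front of the work surface, level with it; the furniture and walls round the work are solid. World frame = base frame: x ahead of the robot, y to its left, z up, the work surface at z = 0. Lengths are in mm, angles in degrees, forces in N, time in s.
With the tool pointing down it reaches from about 350 to 850 mm from the base axis. Payload 8.1 kg.
Tool frame: the origin (TCP) lies at the very end of the fingers, on their centre line; the grasp point (between the pads) lies 19 mm behind it; z points along the fingers, y is the line along which they close (so a half turn about z gives the same grasp; the last joint's range is limited). The gripper opens to 85 mm and grips with 20 to 120 N. Pads are 22 mm wide; open, the fingers measure 114 mm over their backs; the gripper's body (76 mm by 85 mm) begins 54 mm behind the grasp point. The pads swing forward as they close: fully open they stand 13 mm farther back than shut.
Start: joints at [-76.971, 7.471, 85.268, -0, 87.261, -4.893], TCP at [184.654, -570.883, 203.092] pointing down, gripper open.
Joint ranges: [-169.43, 169.43], [-51.17, 129.36], [1.28, 143.12], [-76.62, 256.62], [0, 156.53], [-152.29, 152.29]. Speed limits (degrees/s): [136.94, 136.94, 159.86, 180, 180, 180].

### API

Orientations are given as [roll, pitch, yaw] about the fixed x, y, z axes, in that order (R = Rz(yaw) Ry(pitch) Rx(roll)).
In Python, from bench import sense, eyes, job, models gives the robot as it stands. The module is installed in compiled form; this text tells all that it offers.
- The arm moves only by the tool apply_moves, never from a script. Its argument "rows" is a list of rows, each a list of 6 numbers: the shift along the tool's x, y, z in mm, then the turn, a rotation vector about the tool's x, y, z in rad. In form: [[dx, dy, dz, rx, ry, rz], ...]. A call has exactly 5 rows; each row shifts and turns the commanded pose from where the row before left it, along the tool's axes as they then stand; what a row does not reach is not made up. A row lasts 1/8 s, in which the tool goes at most 62.5 mm and 10.7 degrees, less where a joint would pass 70% of its speed; a pose out of reach is approached as far as the arm can. A call is refused whole if a number of a shift passes 62.5 or a number of a turn 0.188, either way. A call with a gripper value outside its range is refused whole. "fingers" is the finger opening in mm, from 0 to 85.4, set as the call begins (left out, the last holds). The fingers move at their own pace and stop on an object; "grip_force" is the grip in N (left out, the last holds). Time passes only in rows, so rows that do not move let the fingers close, or fill a call up. It gives the time, the measured TCP pose, the force, the opening and the grip force at its end, in the units of the state.
- sense(): the state, without advancing time (a new reading comes with each control period).
- eyes.snapshot(name): name is "side" or "top" or "wrist"; returns (picture, depth): 480x640x3 uint8, red, green, blue; 480x640 float32, mm along the optical axis (not along the pixel's ray), 0 where there is no reading.
- eyes.get_calibration(name): a dict with "intrinsics" (3x3 intrinsics, pixels), "R" (3x3) and "t" (3): a world point X has camera coordinates R X + t; the wrist camera has in their place "mount" (4x4, takes a point from camera to tool coordinates, whose origin is the TCP and whose axes are the flange's). Camera axes: x right, y down, z forward; pixel columns grow to the right and rows downward; lengths in mm; the calibration is good to about 2 mm. The wrist camera is an equidistant fisheye: a pixel r from the principal point sees the ray r / f radians off the axis. A picture is of the moment at which its call begins: read the wrist's pose just before it. get_calibration takes no time and is no camera call.
- job.hand_in(): hands the job in; it is judged then, once.
Trained networks look in the newest picture that a camera, given by its name, has taken for a name from the list of things; names that differ only in an ending like _2 or _b are one class to them, and where a whole thing is asked for, a point or a joint stands for the part that bears it (a point fixed in the world has none). Each returns a list of dicts, best first, with "confidence" (0 to 1); they miss things now and then, are a little off and sometimes report something else, mostly with a low value. They report only what shows in the picture. A call takes as long as a camera call.
- models.boxes_of(name, camera): "xyz" ([x, y, z] in mm, in world coordinates, good to about 4 mm: the middle of the surface that is visible of it).
- models.cut_out(name, camera): "pixels" (480x640 bool, what is visible of it).
- models.place_of(name, camera): "xyz" ([x, y, z] in mm, in world coordinates, good to about 4 mm: a listed point, or the origin of a listed thing).
The state is a dict: "time": time; "joint_pos": joint angles; "qd": joint speeds; "joint_efforts": joint torques, N m; "tool_pos": TCP position; "tcp_rot": TCP orientation; "ft_force": force on the tool from outside, world axes, zero at the start; "wrist_torque": the same for the moment, N m; "finger_gap": finger opening in mm; "grip_force": force on a finger pad.
Only numpy, scipy, OpenCV 4.12 (cv2) and the standard library are available. Lean on these libraries where they do the work, as an engineer would, in place of code of your own. Each camera call takes 0.05 s, during which the arm holds its last target. There are 200 camera calls.

## Working session

There is one attempt and no reset: what is moved stays moved. The work goes in short steps, Python scripts to look and compute and a tool call to move; the robot and the scene stay as the last step left them, time stands still between calls to the robot, and variables do not carry over. Pictures are saved under pics/ and viewed, at most 10 in all, crops included, and the job is handed in when it is done.

Besides the shell and the picture viewer there is one more tool, called after ">>>" as a command line: name --pt "numbers of a row" for each row, then --argument value for the rest. apply_moves: Moves the arm, as the interface text tells. Its arguments: {"type":"object","properties":{"rows":{"type":"array"},"fingers":{"type":"number"},"grip_force":{"type":"number"}},"required":["rows"]}

```bash
mkdir -p pics; cat > h.py <<'E'
import numpy as np, cv2
from bench import sense, eyes, job, models
def w(cam,px,d):
    c=eyes.get_calibration(cam);K=np.array(c["intrinsics"]);R=np.array(c["R"]);t=np.array(c["t"])
    p=np.array([(px[:,0]-K[0,2])/K[0,0]*d,(px[:,1]-K[1,2])/K[1,1]*d,d])
    return (R.T@(p-t[:,None])).T
def cloud(name,cam,dep):
    r=models.cut_out(name,cam)
    if not r: return None
    m=r[0]["pixels"]; v,u=np.nonzero(m&(dep>0))
    return w(cam,np.c_[u,v].astype(float),dep[v,u].astype(float)), r[0]["confidence"],(u.mean(),v.mean())
E
python3 - <<'E'
from h import *
s=sense();print(s["time"],s["tool_pos"],s["tcp_rot"],s["ft_force"])
for cam in("top","side"):
    p,d=eyes.snapshot(cam);cv2.imwrite(f"pics/{cam}0.png",p[:,:,::-1])
    for n in("rod","cradle"):
        r=cloud(n,cam,d)
        if r is None: print(cam,n,None);continue
        P,c,uv=r; z=P[:,2]
        q=P[:,:2]; m=np.median(q,0); U,S,V=np.linalg.svd(q-m,full_matrices=False)
        pr=(q-m)@V.T
        print(cam,n,round(c,2),np.round(uv),np.round(np.percentile(P,[2,50,98],axis=0),1).tolist(),"dir",V[0].round(3),np.percentile(pr,[1,99],axis=0).round(1).tolist(),m.round(1))
    for n in("rod","cradle","seat","lip","ink","glue","jar","goblet","sharpener"):
        print(cam,n,[(np.round(x["xyz"],1).tolist(),round(x["confidence"],2)) for x in models.place_of(n,cam)[:1]])
E
```

```text
0.0 [ 184.5187368  -570.29075324  202.02871952] [-1.79893885e+02 -1.00586561e-02  1.79227311e+01] [0.46429921 0.06855598 0.3320915 ]
top rod None
top cradle 0.69 [375. 245.] [[539.5, -80.0, -0.7], [611.9, -5.8, 8.8], [691.6, 70.4, 28.9]] dir [-0.278  0.961] [[-74.0, -69.8], [74.7, 80.1]] [611.9  -5.8]
top rod [([479.6, -35.3, 20.8], 0.83)]
top cradle [([621.1, -6.4, -3.4], 0.9)]
top seat [([618.8, -3.1, 22.7], 0.84)]
top lip [([607.4, -7.4, 12.8], 0.76)]
top ink [([678.3, -146.1, -3.5], 0.78)]
top glue [([542.5, 127.4, -2.5], 0.71)]
top jar [([453.2, 115.1, -1.7], 0.61)]
top goblet [([677.2, -143.0, -3.7], 0.58)]
top sharpener [([510.4, -181.3, 4.4], 0.47)]
side rod 0.85 [270. 334.] [[448.7, -113.0, 6.4], [478.4, -60.1, 34.5], [509.9, 27.2, 40.4]] dir [ 0.254 -0.967] [[-91.4, -24.5], [54.2, 13.4]] [478.4 -60.1]
side cradle 0.95 [349. 307.] [[543.0, -85.8, -0.0], [614.0, -19.1, 8.9], [684.0, 65.2, 28.1]] dir [ 0.442 -0.897] [[-89.2, -72.2], [74.0, 72.4]] [614.  -19.1]
side rod [([477.3, -38.5, 18.5], 0.64)]
side cradle [([621.8, -7.5, -1.5], 0.59)]
side seat [([615.4, -9.0, 25.0], 0.82)]
side lip []
side ink [([683.0, -146.0, -0.5], 0.85)]
side glue [([542.0, 129.4, -2.3], 0.64)]
side jar [([451.0, 118.8, -0.6], 0.59)]
side goblet [([590.2, -165.2, 5.5], 0.67)]
side sharpener [([513.2, -180.7, -0.9], 0.5)]
```

```bash
python3 -c "
import cv2,numpy as np
a=cv2.imread('pics/top0.png');b=cv2.imread('pics/side0.png')
cv2.imwrite('pics/both.png',np.hstack([cv2.resize(a,(400,300)),cv2.resize(b,(400,300))]))"
```

```text
(no output)
```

View pics/top0.png

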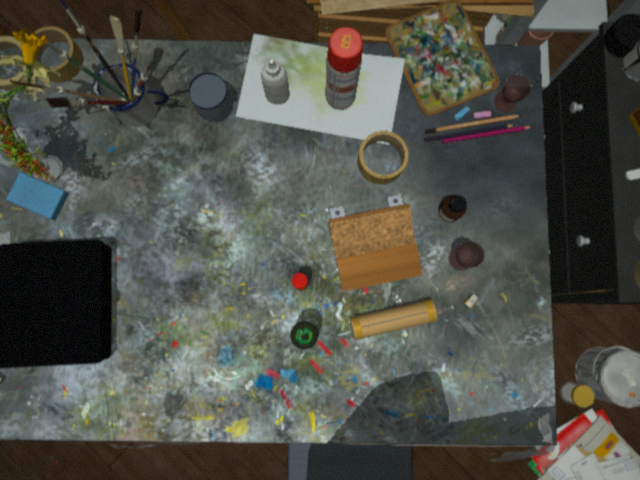

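View pics/side0.png

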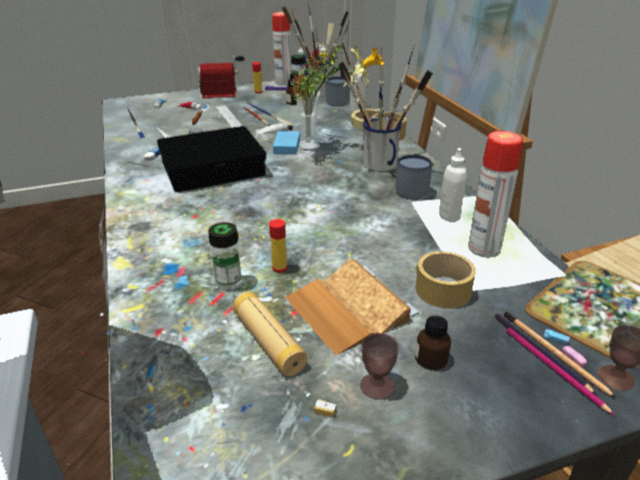

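Both views show the rod: top (351,327)–(436,309), side (235,297)–(305,372). The cradle's ramp is beyond it, with top-view corners (341,289) and (421,277). The goblet (466,254) and ink (452,207) stand to the right; glue (300,281) and jar (305,333) to the left. Next I refine the yaw and the centring.

```bash
cat > m.py <<'E'
from h import *
def meas(cam="top",show=None):
    p,d=eyes.snapshot(cam)
    if show: cv2.imwrite(show,p[:,:,::-1])
    v,u=np.nonzero(d>0); P=w(cam,np.c_[u,v].astype(float),d[v,u].astype(float))
    return p,P
def line(P):
    q=P[:,:2];r=cv2.minAreaRect(q.astype(np.float32));return r
E
python3 - <<'E'
from m import *
for cam in("top","side"):
    p,P=meas(cam)
    k=(np.hypot(P[:,0]-478,P[:,1]+37)<95)&(P[:,2]>26)&(P[:,2]<50)&(P[:,0]<530)
    Q=P[k]; c,s,a=cv2.minAreaRect(Q[:,:2].astype(np.float32))
    vx,vy,_,_=cv2.fitLine(Q[:,:2].astype(np.float32),cv2.DIST_HUBER,0,.01,.01).ravel()
    print(cam,"rod",np.round(c,1),np.round(s,1),round(a,1),"axis angle",np.degrees(np.arctan2(vx,-vy)).round(1),Q[:,2].max().round(1),len(Q))
    r=models.cut_out("cradle",cam)[0]["pixels"].astype(np.uint8)
    cn=max(cv2.findContours(r,cv2.RETR_EXTERNAL,cv2.CHAIN_APPROX_NONE)[0],key=cv2.contourArea)
    print(cam,"quad px",cv2.approxPolyDP(cn,6,True)[:,0].tolist())
    C,_,_=cloud("cradle",cam,eyes.snapshot(cam)[1])
    c,s,a=cv2.minAreaRect(C[:,:2].astype(np.float32)); print("cradle rect",np.round(c,1),np.round(s,1),round(a,1))
    # yaw by plane fit: back slope & ramp normals
    for yaw in (5,7,8,9,10,11,13,15):
        t=np.radians(yaw);ex=np.array([np.cos(t),np.sin(t)]);ey=np.array([-ex[1],ex[0]])
        x=(C[:,:2]-[621,-7])@ex;y=(C[:,:2]-[621,-7])@ey
        print(yaw,np.percentile(x,[.5,99.5]).round(1),np.percentile(y,[.5,2,50,98,99.5]).round(1),end=" ")
        b=(x>8)&(x<44);A=np.c_[x[b],y[b],np.ones(b.sum())];g=np.linalg.lstsq(A,C[b,2],rcond=None)[0]
        b=(x<-25)&(x>-70);A=np.c_[x[b],y[b],np.ones(b.sum())];f=np.linalg.lstsq(A,C[b,2],rcond=None)[0]
        print("back",g.round(3),"ramp",f.round(3))
E
```

```text
top rod [478.2 -36. ] [ 38.3 149.9] 13.5 axis angle 13.7 44.7 1822
top quad px [[400, 196], [377, 211], [330, 210], [343, 290], [421, 273]]
cradle rect [619.7  -4.7] [158.7 154.1] 12.9
5 [-83.7  79.3] [-75.9 -70.9   2.3  76.1  81. ] back [0.537 0.062 4.139] ramp [ 0.215  0.025 16.767]
7 [-81.9  78. ] [-74.4 -69.9   2.8  75.6  80. ] back [0.55  0.045 3.939] ramp [ 0.216  0.018 16.772]
8 [-81.1  77.3] [-73.6 -69.5   3.   75.5  79.6] back [0.557 0.036 3.824] ramp [2.150e-01 1.500e-02 1.671e+01]
9 [-80.4  76.5] [-73.  -69.1   3.1  75.6  79.3] back [0.56  0.027 3.784] ramp [2.1500e-01 1.1000e-02 1.6708e+01]
10 [-79.4  75.8] [-72.4 -68.9   3.4  75.7  78.9] back [0.561 0.018 3.804] ramp [2.1600e-01 8.0000e-03 1.6695e+01]
11 [-78.8  74.9] [-71.6 -68.5   3.6  76.   78.6] back [0.562 0.008 3.815] ramp [2.1500e-01 4.0000e-03 1.6705e+01]
13 [-78.2  74. ] [-70.7 -68.2   4.   76.4  78.6] back [ 0.563 -0.011  3.785] ramp [ 2.1500e-01 -3.0000e-03  1.6688e+01]
15 [-78.9  74. ] [-71.2 -68.    4.3  76.8  79.7] back [ 0.565 -0.029  3.722] ramp [ 2.1200e-01 -1.0000e-02  1.6552e+01]
side rod [479.6 -37.6]
[... 357 characters left out ...]
5534e+01]
8 [-79.9  77.4] [-76.8 -74.2  -9.6  72.5  77.9] back [0.545 0.055 2.887] ramp [2.0100e-01 7.0000e-03 1.5453e+01]
9 [-79.1  77.4] [-76.  -73.6  -9.4  72.6  77.7] back [0.545 0.046 2.915] ramp [2.0000e-01 4.0000e-03 1.5391e+01]
10 [-78.3  76.7] [-75.2 -73.2  -9.3  72.9  77.5] back [0.544 0.038 2.921] ramp [2.0400e-01 2.0000e-03 1.5528e+01]
11 [-77.7  76.4] [-74.3 -73.1  -9.   73.1  77.3] back [0.542 0.03  2.93 ] ramp [ 2.030e-01 -2.000e-03  1.549e+01]
13 [-77.   76.5] [-74.4 -73.5  -8.6  73.6  77. ] back [0.538 0.012 2.98 ] ramp [ 2.0600e-01 -7.0000e-03  1.5644e+01]
15 [-77.5  78. ] [-75.7 -74.5  -8.3  73.9  78.4] back [ 0.538 -0.005  2.925] ramp [ 2.0400e-01 -1.5000e-02  1.5583e+01]
```

>>> apply_moves --pt "20 -60 0 0 0 0" --pt "20 -58 0 0 0 0" --pt "20 -58 0 0 0 0" --pt "20 -58 0 0 0 0" --pt "20 -58 0 0 0 0" --fingers 85

```text
time: 2.22
tool_pos: [189.8, -261.4, 203.1]
tcp_rot: [180.0, -0.0, 17.9]
ft_force: [0.9, 1.4, 1.2]
finger_gap: 84.6
grip_force: 0.0
```

>>> apply_moves --pt "55 -24 0 0 0 0" --pt "55 -24 0 0 0 0" --pt "55 -24 0 0 0 0" --pt "55 -24 0 0 0 0" --pt "50 -22 0 0 0 0.094"

```text
time: 2.85
tool_pos: [412.1, -65.8, 203.5]
tcp_rot: [180.0, -0.1, 12.5]
ft_force: [0.0, -1.8, -0.1]
finger_gap: 85.3
grip_force: 0.0
```

>>> apply_moves --pt "16 -15 40 0 0 0" --pt "0 0 55 0 0 0" --pt "0 0 50 0 0 0" --pt "0 0 35 0 0 0" --pt "0 0 16 0 0 0"

```text
time: 3.48
tool_pos: [421.3, -49.1, 5.1]
tcp_rot: [-179.9, 0.2, 12.5]
ft_force: [-0.3, 0.8, -0.5]
finger_gap: 84.9
grip_force: 0.0
```

```bash
python3 - <<'E'
from h import *
s=sense();print(s["time"],s["tool_pos"],s["tcp_rot"],s["ft_force"])
p,d=eyes.snapshot("side");cv2.imwrite("pics/s2.png",cv2.resize(p[200:420,160:480,::-1],None,fx=2.4,fy=2.4))
E
```

```text
3.475 [421.30230829 -49.1278674    5.10875396] [-1.79920408e+02  1.63821335e-01  1.25464277e+01] [-0.27443301  0.76753678 -0.49863415]
```

View pics/s2.png

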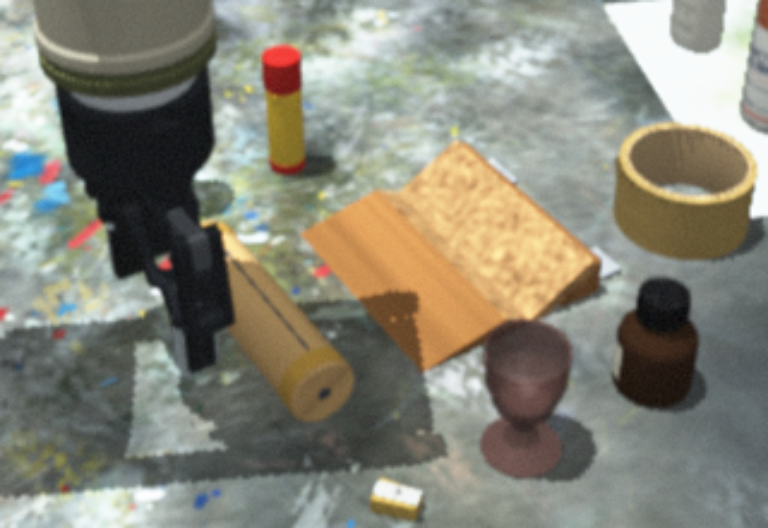

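The picture shows the open fingers, tips near (195,370), behind the rod, clear of it and of the jar and glue. I now close in slowly.

>>> apply_moves --pt "8 0 2 0 0 0" --pt "6 0 0 0 0 0" --pt "5 0 0 0 0 0" --pt "5 0 0 0 0 0" --pt "5 0 0 0 0 0"

```text
time: 4.15
tool_pos: [451.7, -43.2, 5.4]
tcp_rot: [180.0, -0.0, 12.5]
ft_force: [-0.9, -0.6, -0.4]
finger_gap: 84.7
grip_force: 0.0
```

>>> apply_moves --pt "5 0 0 0 0 0" --pt "5 0 0 0 0 0" --pt "5 0 0 0 0 0" --pt "5 0 0 0 0 0" --pt "5 0 0 0 0 0"

```text
time: 4.78
tool_pos: [475.9, -37.7, 5.1]
tcp_rot: [-180.0, 0.0, 12.5]
ft_force: [-0.5, 0.2, 0.2]
finger_gap: 85.2
grip_force: 0.0
```

```bash
cat > r.py <<'E'
from m import *
O=np.array([620.5,-4.6]);t=np.radians(12);B=np.array([[np.cos(t),np.sin(t)],[-np.sin(t),np.cos(t)]])
s=sense();tp=np.array(s["tool_pos"]);print(s["time"],tp.round(1),"tcp cradle xy",(B@(tp[:2]-O)).round(1),np.round(s["tcp_rot"],1),np.round(s["ft_force"],1))
for cam in("top","side"):
    p,d=eyes.snapshot(cam);cv2.imwrite(f"pics/last_{cam}.png",p[:,:,::-1])
    r=models.place_of("rod",cam)
    if r: x=np.array(r[0]["xyz"]);print(cam,"place",(B@(x[:2]-O)).round(1),x[2].round(1),r[0]["confidence"])
    c=cloud("rod",cam,d)
    if c:
        P=c[0];P=P[P[:,2]>P[:,2].max()*0+10];q=(P[:,:2]-O)@B.T
        vx,vy,_,_=cv2.fitLine(q.astype(np.float32),cv2.DIST_HUBER,0,.01,.01).ravel()
        print(cam,"rod cloud x",np.percentile(q[:,0],[2,50,98]).round(1),"y",np.percentile(q[:,1],[.5,1,99,99.5]).round(1),"z",np.percentile(P[:,2],[2,98]).round(1),"rel ang",np.degrees(np.arctan(-vx/vy)).round(1),c[1])
E
python3 r.py
```

```text
4.775 [475.9 -37.7   5.1] tcp cradle xy [-148.3   -2.4] [-180.     0.    12.5] [-0.5  0.2  0.2]
top rod cloud x [-162.6 -134.1 -127.5] y [26.7 27.2 74.1 74.2] z [21.2 40.3] rel ang 16.1 0.7
side place [-148.     0.2] 15.4 0.81
side rod cloud x [-164.8 -153.7 -127.7] y [-79.  -78.6  66.8  68.4] z [12.9 40.3] rel ang 4.8 0.65
```

```bash
python3 -c "
import cv2,numpy as np
a=cv2.imread('pics/last_side.png')[200:420,180:440];b=cv2.imread('pics/last_top.png')[180:400,270:530]
cv2.imwrite('pics/v3.png',np.hstack([cv2.resize(a,(400,338)),cv2.resize(b,(400,338))]))"
```

```text
(no output)
```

View pics/v3.png

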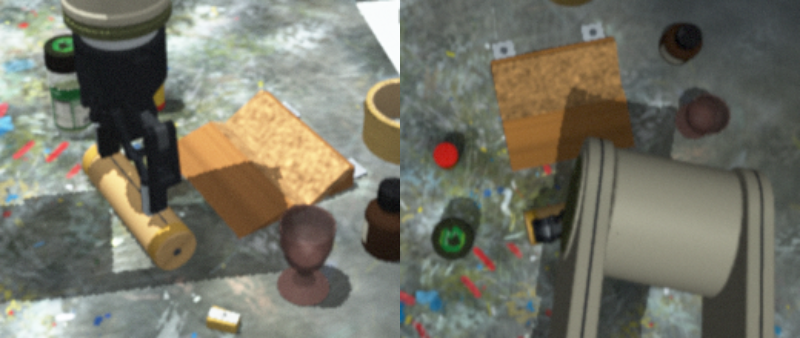

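The left half shows the near fingertip at (155,210) seen against the rod, and the rod apparently not pushed. I'll locate the fingers by depth.

```bash
python3 - <<'E'
from m import *
s=sense();tp=np.array(s["tool_pos"])
O=np.array([620.5,-4.6]);t=np.radians(12);B=np.array([[np.cos(t),np.sin(t)],[-np.sin(t),np.cos(t)]])
p,d=eyes.snapshot("side")
v,u=np.nonzero(d>0);P=w("side",np.c_[u,v].astype(float),d[v,u].astype(float));col=p[v,u].astype(int)
q=(P[:,:2]-O)@B.T
k=(q[:,0]>-200)&(q[:,0]<-90)&(abs(q[:,1])<95)&(P[:,2]>6)&(P[:,2]<90)
dark=k&(col.max(1)<60); 
for lo in range(6,90,7):
    for nm,m in(("dark",dark),("rod",k&(col[:,0]-col[:,2]>30))):
        b=m&(P[:,2]>=lo)&(P[:,2]<lo+7)
        for side in(-1,1):
            bb=b&(q[:,1]*side>0)
            if bb.sum()>8: print(lo,nm,side,"x",np.percentile(q[bb,0],[3,50,97]).round(0),"y",np.percentile(q[bb,1],[3,50,97]).round(0),bb.sum())
E
```

```text
6 rod -1 x [-161. -143. -127.] y [-79. -77. -54.] 77
13 rod -1 x [-163. -155. -126.] y [-79. -77.  -6.] 143
13 rod 1 x [-166. -165. -163.] y [ 3. 37. 67.] 37
20 rod -1 x [-164. -161. -126.] y [-79. -65.  -4.] 220
20 rod 1 x [-166. -164. -163.] y [ 3. 33. 67.] 99
27 rod -1 x [-162. -158. -126.] y [-79. -55.  -4.] 357
27 rod 1 x [-164. -161. -131.] y [ 2. 33. 68.] 203
34 rod -1 x [-157. -148. -131.] y [-78. -55.  -3.] 575
34 rod 1 x [-159. -149. -134.] y [ 2. 27. 66.] 439
41 rod -1 x [-156. -146. -141.] y [-65. -52.  -5.] 11
41 rod 1 x [-156. -146. -140.] y [29. 40. 41.] 11
48 dark 1 x [-157. -148. -139.] y [38. 40. 41.] 41
55 dark -1 x [-154. -148. -142.] y [-61. -58. -54.] 42
55 dark 1 x [-158. -148. -138.] y [38. 39. 42.] 52
62 dark -1 x [-154. -149. -141.] y [-61. -59. -54.] 45
62 dark 1 x [-158. -149. -140.] y [38. 39. 41.] 50
69 dark -1 x [-154. -149. -141.] y [-60. -59. -55.] 49
69 dark 1 x [-159. -150. -141.] y [38. 39. 41.] 44
76 dark -1 x [-155. -154. -146.] y [-61. -57. -53.] 11
76 dark 1 x [-158. -152. -145.] y [38. 39. 42.] 45
83 dark 1 x [-160. -152. -147.] y [38. 41. 46.] 27
```

```bash
python3 - <<'E'
from m import *
s=sense();print(np.round(s["tool_pos"],1),np.round(s["joint_pos"],2),np.round(s["ft_force"],1))
O=np.array([620.5,-4.6]);t=np.radians(12);B=np.array([[np.cos(t),np.sin(t)],[-np.sin(t),np.cos(t)]])
p,d=eyes.snapshot("side")
v,u=np.nonzero(d>0);P=w("side",np.c_[u,v].astype(float),d[v,u].astype(float));col=p[v,u].astype(int)
q=(P[:,:2]-O)@B.T
k=(q[:,0]>-200)&(q[:,0]<-90)&(abs(q[:,1])<95)&(P[:,2]>6)&(P[:,2]<140)&(col[:,0]-col[:,2]<=22)
for lo in range(6,140,8):
    b=k&(P[:,2]>=lo)&(P[:,2]<lo+8)
    for side in(-1,1):
        bb=b&(q[:,1]*side>0)
        if bb.sum()>4: print(lo,side,"x",np.percentile(q[bb,0],[3,50,97]).round(0),"y",np.percentile(q[bb,1],[3,50,97]).round(0),"px",u[bb].mean().round(),v[bb].mean().round(),"col",col[bb].mean(0).round(),bb.sum())
p,d=eyes.snapshot("wrist");cv2.imwrite("pics/w4.png",p[:,:,::-1])
E
```

```text
[475.4 -37.8   5. ] [-10.71  -0.25 115.19  -0.    65.08  66.75] [-0.3  1.1  0. ]
14 -1 x [-145. -142. -139.] y [-79. -78. -76.] px 295.0 364.0 col [57. 54. 52.] 11
46 -1 x [-159. -155. -147.] y [-57. -52. -47.] px 276.0 338.0 col [102. 103.  99.] 18
46 1 x [-157. -147. -137.] y [38. 39. 41.] px 252.0 298.0 col [32. 32. 29.] 43
54 -1 x [-158. -152. -141.] y [-60. -58. -48.] px 280.0 335.0 col [54. 56. 58.] 71
54 1 x [-159. -148. -138.] y [38. 39. 41.] px 250.0 295.0 col [23. 24. 24.] 62
62 -1 x [-158. -152. -138.] y [-60. -58. -49.] px 280.0 330.0 col [49. 52. 54.] 83
62 1 x [-159. -151. -140.] y [38. 40. 44.] px 249.0 291.0 col [28. 29. 29.] 69
70 -1 x [-158. -154. -142.] y [-61. -58. -46.] px 279.0 326.0 col [49. 52. 55.] 65
70 1 x [-159. -152. -142.] y [37. 40. 46.] px 247.0 287.0 col [28. 30. 30.] 58
78 -1 x [-159. -157. -149.] y [-61. -53. -47.] px 275.0 323.0 col [68. 71. 73.] 22
78 1 x [-159. -153. -146.] y [38. 41. 45.] px 246.0 282.0 col [41. 44. 46.] 52
86 -1 x [-161. -159. -146.] y [-75. -57. -49.] px 275.0 319.0 col [39. 40. 41.] 35
86 1 x [-161. -159. -149.] y [38. 42. 62
[... 326 characters left out ...]
67.] px 239.0 268.0 col [24. 26. 28.] 48
110 -1 x [-165. -158. -138.] y [-76. -43. -27.] px 273.0 301.0 col [37. 40. 42.] 163
110 1 x [-165. -164. -158.] y [11. 24. 65.] px 241.0 271.0 col [28. 30. 32.] 43
118 -1 x [-165. -156. -139.] y [-76. -71. -23.] px 275.0 298.0 col [25. 27. 29.] 192
118 1 x [-166. -164. -158.] y [ 8. 15. 28.] px 244.0 270.0 col [24. 25. 27.] 24
126 -1 x [-167. -158. -137.] y [-74. -62. -14.] px 273.0 291.0 col [26. 27. 30.] 232
126 1 x [-168. -165. -158.] y [ 2.  6. 16.] px 246.0 269.0 col [22. 24. 26.] 35
134 -1 x [-167. -158. -137.] y [-73. -44.  -7.] px 271.0 284.0 col [31. 32. 34.] 203
134 1 x [-168. -166. -160.] y [ 2.  5. 12.] px 246.0 266.0 col [23. 25. 27.] 26
```

View pics/w4.png

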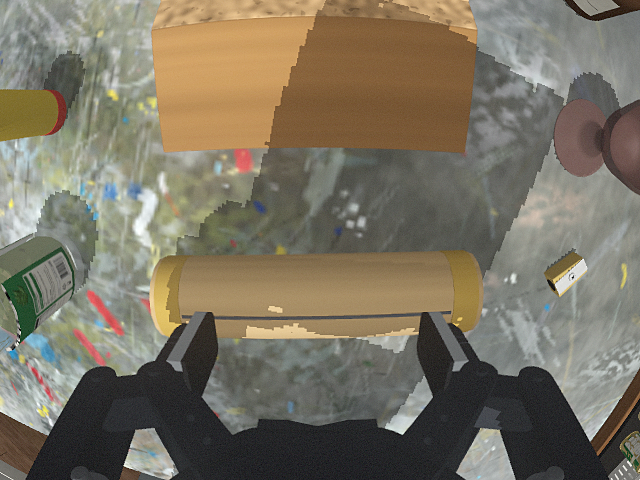

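The wrist view shows both finger pads ((200,340) and (437,335)) over the rod's rear half, with the rod unmoved at (160–480, 250–340). The side depth puts the tips about 45 mm above the table, so the real tip height differs from the reported TCP by about 40 mm. I'll back off and measure the tips against the table.

>>> apply_moves --pt "-15 0 -3 0 0 0" --pt "-15 0 0 0 0 0" --pt "-15 0 0 0 0 0" --pt "-10 0 0 0 0 0" --pt "0 0 0 0 0 0"

```text
time: 5.85
tool_pos: [421.6, -49.9, 8.1]
tcp_rot: [180.0, -0.0, 12.5]
ft_force: [0.0, 0.6, -0.3]
finger_gap: 85.2
grip_force: 0.0
```

```bash
cat > tip.py <<'E'
from m import *
s=sense();tp=np.array(s["tool_pos"]);print(s["time"],tp.round(1),np.round(s["tcp_rot"],1),np.round(s["ft_force"],1))
O=np.array([620.5,-4.6]);t=np.radians(12);B=np.array([[np.cos(t),np.sin(t)],[-np.sin(t),np.cos(t)]])
c=B@(tp[:2]-O);print("tcp cradle",c.round(1))
p,d=eyes.snapshot("side");cv2.imwrite("pics/last_side.png",p[:,:,::-1])
v,u=np.nonzero(d>0);P=w("side",np.c_[u,v].astype(float),d[v,u].astype(float));col=p[v,u].astype(int)
q=(P[:,:2]-O)@B.T-c
k=(abs(q[:,0])<18)&(abs(q[:,1])<65)&(P[:,2]>4)&(P[:,2]<90)&(col[:,0]-col[:,2]<=22)
for lo in range(4,75,4):
    b=k&(P[:,2]>=lo)&(P[:,2]<lo+4)
    for side in(-1,1):
        bb=b&(q[:,1]*side>0)
        if bb.sum()>4: print(lo,side,"x",np.percentile(q[bb,0],[3,50,97]).round(0),"y",np.percentile(q[bb,1],[3,50,97]).round(0),"px",u[bb].mean().round(),v[bb].mean().round(),bb.sum())
E
python3 tip.py
```

```text
5.85 [421.6 -49.9   8.1] [180.   -0.   12.5] [ 0.   0.6 -0.3]
tcp cradle [-204.    -2.9]
48 -1 x [-6. -1. 10.] y [-52. -50. -49.] px 243.0 353.0 14
48 1 x [-8. -2.  5.] y [40. 42. 43.] px 213.0 313.0 18
52 -1 x [-10.  -7.  12.] y [-55. -50. -45.] px 239.0 352.0 13
52 1 x [-10.  -3.   5.] y [40. 42. 48.] px 212.0 311.0 31
56 -1 x [-9. -5. 12.] y [-57. -51. -47.] px 241.0 351.0 38
56 1 x [-10.  -2.   4.] y [41. 42. 45.] px 212.0 309.0 23
60 -1 x [-10.   1.  11.] y [-58. -55. -45.] px 242.0 349.0 40
60 1 x [-10.  -4.   4.] y [40. 42. 44.] px 211.0 307.0 28
64 -1 x [-10.  -4.  11.] y [-58. -56. -44.] px 241.0 347.0 45
64 1 x [-10.  -5.   3.] y [40. 42. 46.] px 210.0 305.0 23
68 -1 x [-9. -2. 11.] y [-58. -55. -47.] px 241.0 344.0 40
68 1 x [-10.  -5.   2.] y [41. 42. 46.] px 210.0 303.0 25
72 -1 x [-9. -2.  8.] y [-58. -56. -46.] px 241.0 342.0 45
72 1 x [-10.  -4.   2.] y [40. 42. 45.] px 210.0 301.0 22
```

>>> apply_moves --pt "0 0 12 0 0 0" --pt "0 0 10 0 0 0" --pt "0 0 7 0 0 0" --pt "0 0 5 0 0 0" --pt "0 0 0 0 0 0"

```text
time: 6.52
tool_pos: [421.5, -49.6, -26.5]
tcp_rot: [-180.0, 0.1, 12.5]
ft_force: [-0.4, -0.0, 0.4]
finger_gap: 85.2
grip_force: 0.0
```

```bash
python3 tip.py; python3 -c "
import cv2
cv2.imwrite('pics/v5.png',cv2.resize(cv2.imread('pics/last_side.png')[230:400,160:360],None,fx=3,fy=3))"
```

```text
6.525 [421.5 -49.6 -26.5] [-1.80e+02  1.00e-01  1.25e+01] [-0.4 -0.   0.4]
tcp cradle [-204.    -2.7]
12 -1 x [-6. -1.  6.] y [-51. -50. -49.] px 244.0 373.0 7
12 1 x [-5. -1.  5.] y [41. 42. 43.] px 217.0 331.0 9
16 -1 x [-9. -6. 11.] y [-50. -50. -48.] px 242.0 372.0 11
16 1 x [-10.  -3.   3.] y [40. 41. 47.] px 215.0 331.0 22
20 -1 x [-9. -4. 12.] y [-56. -52. -46.] px 243.0 371.0 24
20 1 x [-9. -3.  4.] y [40. 42. 45.] px 215.0 329.0 23
24 -1 x [-9. -1. 12.] y [-57. -55. -47.] px 244.0 369.0 40
24 1 x [-10.  -4.   3.] y [40. 41. 47.] px 214.0 327.0 27
28 -1 x [-10.  -4.   8.] y [-57. -55. -45.] px 243.0 367.0 32
28 1 x [-10.  -4.   3.] y [40. 42. 45.] px 213.0 324.0 22
32 -1 x [-9. -2. 11.] y [-58. -56. -47.] px 244.0 364.0 44
32 1 x [-10.  -5.   2.] y [41. 42. 46.] px 213.0 322.0 22
36 -1 x [-10.  -2.   8.] y [-58. -56. -46.] px 243.0 363.0 36
36 1 x [-10.  -5.   1.] y [40. 43. 45.] px 212.0 320.0 18
40 -1 x [-9. -4.  8.] y [-58. -56. -46.] px 242.0 360.0 37
40 1 x [-10.  -6.  -1.] y [39. 42. 49.] px 211.0 319.0 21
44 -1 x [-9. -8. -4.] y [-56. -50. -45.] px 237.0 358.0 10
44 1 x [-10.  -6.  -2.] y [40. 42. 50.] px 210.0 316.0 14
48 -1 x [-9. -9. -7.] y [-51. -49. -46.] px 236.0 356.0 5
48 1 x [-10.  -6.  -3.] y [41. 42. 48.] px 210.0 314.0 20
52 1 x [-11.  -7.  -3.] y [42. 44. 48.] px 209.0 312.0 15
56 -1 x [-11. -10.  -9.] y [-56. -55. -48.] px 235.0 354.0 9
56 1 x [-13.  -8.  -3.] y [41. 43. 51.] px 208.0 309.0 8
60 -1 x [-12. -10.  -8.] y [-57. -51. -40.] px 234.0 350.0 21
60 1 x [-12. -11.  -5.] y [37. 47. 64.] px 205.0 306.0 9
64 -1 x [-11.   1.  11.] y [-63. -55. -41.] px 241.0 347.0 45
64 1 x [-12. -10.  -8.] y [35. 60. 64.] px 204.0 302.0 8
68 -1 x [-12.  -8.   9.] y [-64. -51. -37.] px 239.0 345.0 34
72 -1 x [-16.  -9.   9.] y [-65. -47. -33.] px 233.0 340.0 30
72 1 x [-16. -11.  -7.] y [28. 30. 32.] px 208.0 307.0 11
```

View pics/v5.png

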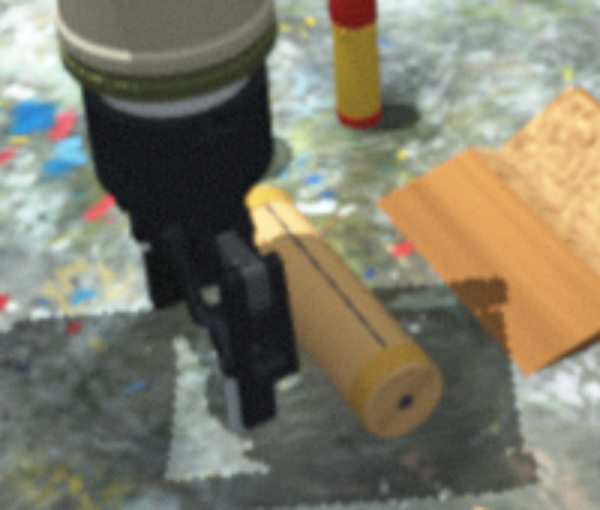

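The fingertips are now at about 13 mm (pixel (255,420)), behind the rod and below its axis. Pushing slowly.

>>> apply_moves --pt "7 0 0 0 0 0" --pt "6 0 0 0 0 0" --pt "5 0 0 0 0 0" --pt "4 0 0 0 0 0" --pt "4 0 0 0 0 0"

```text
time: 7.2
tool_pos: [447.5, -44.0, -26.0]
tcp_rot: [-180.0, 0.0, 12.5]
ft_force: [0.3, 0.3, 0.6]
finger_gap: 85.3
grip_force: 0.0
```

>>> apply_moves --pt "4 0 0 0 0 0" --pt "4 0 0 0 0 0" --pt "4 0 0 0 0 0" --pt "4 0 0 0 0 0" --pt "4 0 0 0 0 0"

```text
time: 7.82
tool_pos: [467.1, -39.7, -25.9]
tcp_rot: [-180.0, 0.0, 12.5]
ft_force: [-0.7, -0.4, 0.2]
finger_gap: 85.1
grip_force: 0.1
```

```bash
python3 r.py
```

```text
7.825 [467.1 -39.7 -25.9] tcp cradle xy [-157.4   -2.5] [-180.     0.    12.5] [-0.7 -0.4  0.2]
top place [-124.5   -5.1] 19.9 0.8
top rod cloud x [-145.4 -125.2 -108.2] y [18.6 19.6 74.3 74.5] z [23.8 42.7] rel ang 22.4 0.58
side place [-122.4   -1. ] 20.3 0.65
side rod cloud x [-139.5 -122.5 -102.2] y [-78.7 -78.3  22.4  23.8] z [12.  40.2] rel ang -10.4 0.82
```

>>> apply_moves --pt "5 0 0 0 0 0" --pt "5 0 0 0 0 0" --pt "5 0 0 0 0 0" --pt "5 0 0 0 0 0" --pt "5 0 0 0 0 0"

```text
time: 8.75
tool_pos: [491.6, -34.3, -25.9]
tcp_rot: [-180.0, 0.0, 12.5]
ft_force: [-0.6, 0.5, 0.6]
finger_gap: 85.2
grip_force: 0.1
```

>>> apply_moves --pt "5 0 0 0 0 0" --pt "5 0 0 0 0 0" --pt "5 0 0 0 0 0" --pt "5 0 0 0 0 0" --pt "5 0 -1 0 0 0"

```text
time: 9.38
tool_pos: [514.9, -28.9, -25.1]
tcp_rot: [-180.0, 0.1, 12.5]
ft_force: [-5.7, -2.2, 4.7]
finger_gap: 85.0
grip_force: 3.5
```

```bash
python3 r.py
```

```text
9.375 [514.9 -28.9 -25.1] tcp cradle xy [-108.4   -1.8] [-1.80e+02  1.00e-01  1.25e+01] [-5.7 -2.2  4.7]
top rod cloud x [-95.2 -76.8 -60.1] y [30.4 31.  75.3 75.5] z [24.6 43.2] rel ang 30.1 0.93
side place [-76.1  -3.1] 19.5 0.97
side rod cloud x [-95.9 -82.  -59.1] y [-77.6 -77.5  38.9  40.1] z [11.7 41.8] rel ang 8.2 0.77
```

>>> apply_moves --pt "4 0 -1 0 0 0" --pt "4 0 -1 0 0 0" --pt "4 0 -1 0 0 0" --pt "4 0 -1 0 0 0" --pt "4 0 -1 0 0 0"

```text
time: 10.3
tool_pos: [534.5, -24.8, -20.0]
tcp_rot: [-180.0, 0.1, 12.5]
ft_force: [-6.0, -1.8, 4.8]
finger_gap: 84.6
grip_force: 3.4
```

```bash
python3 r.py;python3 -c "
import cv2
cv2.imwrite('pics/v6.png',cv2.resize(cv2.imread('pics/last_side.png')[220:390,210:410],None,fx=3,fy=3))"
```

```text
10.3 [534.5 -24.8 -20. ] tcp cradle xy [-88.3  -1.9] [-1.80e+02  1.00e-01  1.25e+01] [-6.  -1.8  4.8]
top place [  30.6 -149.8] -4.5 0.39
top rod cloud x [-74.  -56.4 -40.3] y [33.9 34.6 75.3 75.4] z [26.7 47.6] rel ang 29.6 0.73
side place [-54.7  -4.6] 25.9 0.72
side rod cloud x [-75.9 -63.  -39. ] y [-77.8 -77.6  40.2  41.6] z [11.7 45.2] rel ang 8.7 0.85
```

View pics/v6.png

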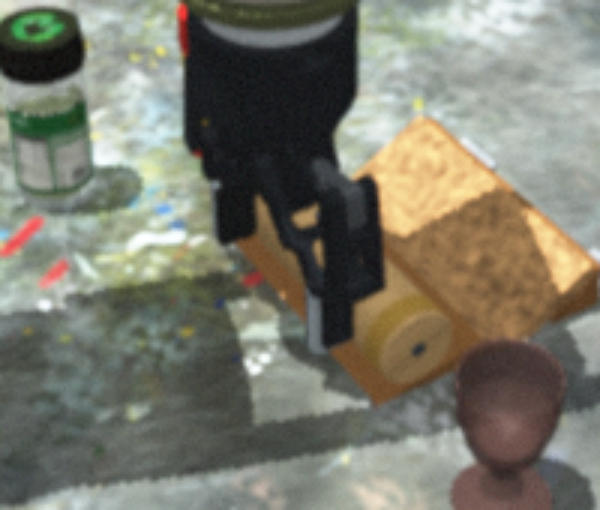

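The rod is level on the ramp ((330–450, 250–385) in the crop), with both fingers behind it. Its end is about flush with the cradle's side. The steady 6 N is fine, so I continue.

>>> apply_moves --pt "4 0 -1 0 0 0" --pt "4 0 -1 0 0 0" --pt "4 0 -1 0 0 0" --pt "4 0 -1 0 0 0" --pt "4 0 -1 0 0 0"

```text
time: 11.22
tool_pos: [554.0, -20.4, -15.0]
tcp_rot: [-180.0, 0.1, 12.5]
ft_force: [-7.6, -1.3, 5.5]
finger_gap: 85.1
grip_force: 4.0
```

>>> apply_moves --pt "4 0 -1 0 0 0" --pt "3 0 -0.5 0 0 0" --pt "3 0 -0.5 0 0 0" --pt "3 0 -0.5 0 0 0" --pt "0 0 0 0 0 0"

```text
time: 11.85
tool_pos: [566.1, -17.8, -12.2]
tcp_rot: [-180.0, 0.2, 12.5]
ft_force: [-12.2, -2.3, 11.1]
finger_gap: 85.3
grip_force: 6.2
```

```bash
python3 r.py
```

```text
11.85 [566.1 -17.8 -12.2] tcp cradle xy [-56.   -1.6] [-180.     0.2   12.5] [-12.2  -2.3  11.1]
top rod cloud x [-44.9 -24.   -7.3] y [38.3 38.7 75.7 75.7] z [ 28.8 120.8] rel ang 41.7 0.54
side place [-23.6  -2.7] 29.9 0.79
side rod cloud x [-44.2 -33.1  -9.2] y [-77.9 -77.7  38.5  40. ] z [17.  52.3] rel ang 8.5 0.85
```

>>> apply_moves --pt "3 0 -0.7 0 0 0" --pt "3 0 -0.7 0 0 0" --pt "2 0 -0.3 0 0 0" --pt "2 0 0 0 0 0" --pt "2 0 0 0 0 0"

```text
time: 12.78
tool_pos: [570.3, -16.9, -8.9]
tcp_rot: [-179.9, 1.1, 12.5]
ft_force: [-67.7, -9.8, 73.0]
finger_gap: 85.1
grip_force: 38.2
```

```bash
python3 r.py
```

```text
12.775 [570.3 -16.9  -8.9] tcp cradle xy [-51.7  -1.6] [-179.9    1.1   12.5] [-67.7  -9.8  73. ]
top rod cloud x [-41.  -19.1  -4.4] y [40.9 41.5 75.7 75.8] z [29.7 54.6] rel ang 39.8 0.52
side place [-18.6  -1.4] 31.8 0.67
side rod cloud x [-39.1 -29.5  -3.5] y [-77.8 -77.4  45.8  48.5] z [17.6 53.3] rel ang 7.1 0.73
```

Force is rising: the pads' friction is jamming the rod at the lip with the tips only about 2 mm below its axis. I'll back off and lower, then push with the fingers rising so that the rod really rolls.

>>> apply_moves --pt "-4 0 1 0 0 0" --pt "-4 0 3 0 0 0" --pt "-3 0 4 0 0 0" --pt "-2 0 5 0 0 0" --pt "0 0 3 0 0 0"

```text
time: 13.7
tool_pos: [565.8, -17.6, -27.6]
tcp_rot: [-180.0, 0.1, 12.5]
ft_force: [0.5, 0.2, 0.3]
finger_gap: 85.1
grip_force: 0.0
```

```bash
python3 r.py; python3 tip.py | head -8
```

```text
13.7 [565.8 -17.6 -27.6] tcp cradle xy [-56.2  -1.3] [-1.80e+02  1.00e-01  1.25e+01] [0.5 0.2 0.3]
top rod cloud x [-20.4  -2.2  15.7] y [31.6 32.1 75.5 75.5] z [31.2 48.3] rel ang 34.3 0.8
side place [ 1.  -0.7] 23.9 0.59
side rod cloud x [-20.1  -5.   16.2] y [-77.8 -77.6  33.6  37.2] z [13.1 46.7] rel ang -7.6 0.86
14.0 [566.7 -17.7 -26.5] [180.   -0.   12.5] [ 0.9 -1.2 -0.7]
tcp cradle [-55.3  -1.6]
16 -1 x [-9. -6. -4.] y [-52. -50. -46.] px 335.0 331.0 6
16 1 x [-8. -1.  8.] y [41. 42. 43.] px 307.0 295.0 16
20 -1 x [-10.  -8.  -3.] y [-56. -50. -46.] px 335.0 330.0 16
20 1 x [-10.  -1.   9.] y [41. 41. 45.] px 306.0 293.0 22
24 -1 x [-10.  -4.   6.] y [-57. -55. -46.] px 339.0 328.0 34
24 1 x [-10.  -2.   8.] y [40. 42. 44.] px 306.0 291.0 28
```

The rod has dropped into the V (x≈0, top at 46.5 mm). I'll retract clear and check.

>>> apply_moves --pt "-8 0 0 0 0 0" --pt "-12 0 -10 0 0 0" --pt "-15 0 -40 0 0 0" --pt "-20 0 -50 0 0 0" --pt "-40 0 -40 0 0 0"

```text
time: 14.68
tool_pos: [473.8, -38.5, 115.6]
tcp_rot: [179.9, -0.1, 12.6]
ft_force: [0.3, -0.1, 1.2]
finger_gap: 84.8
grip_force: 0.0
```

>>> apply_moves --pt "-40 0 -40 0 0 0" --pt "-40 0 -20 0 0 0" --pt "-20 40 0 0 0 0" --pt "0 40 0 0 0 0" --pt "0 0 0 0 0 0"

```text
time: 15.3
tool_pos: [393.0, -140.1, 173.4]
tcp_rot: [179.9, -0.0, 12.4]
ft_force: [-0.2, 0.4, 0.3]
finger_gap: 85.3
grip_force: 0.0
```

```bash
python3 r.py; python3 -c "
import cv2,numpy as np
a=cv2.imread('pics/last_side.png')[220:390,250:450];b=cv2.imread('pics/last_top.png')[180:350,290:490]
cv2.imwrite('pics/v7.png',np.hstack([cv2.resize(a,(400,340)),cv2.resize(b,(400,340))]))"
```

```text
15.3 [ 393.  -140.1  173.4] tcp cradle xy [-250.7  -85.2] [179.9  -0.   12.4] [-0.2  0.4  0.3]
top place [-0.3 -1.8] 25.6 0.68
top rod cloud x [-21.4  -4.2  17.3] y [-73.4 -72.5  75.2  75.4] z [15.6 48. ] rel ang 0.4 0.93
side place [-1.3 -2.6] 25.1 0.62
side rod cloud x [-20.1 -10.3  15.5] y [-77.6 -77.2  70.2  71.4] z [12.1 46.4] rel ang 3.0 0.97
```

View pics/v7.png

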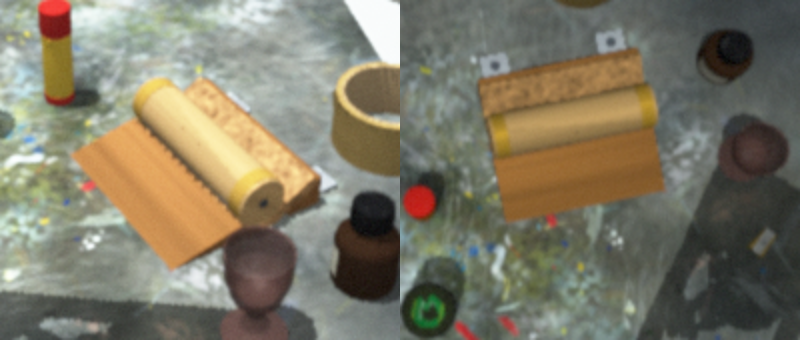

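The rod lies in the V (top view (490,133)–(657,103)), parallel to the groove, with its ends level with the cradle's to within about 1 to 2 mm. The other things haven't moved and the arm is clear, so I'm handing in.

```bash
python3 -c "
from bench import job
print(job.hand_in())"
```

```text
the job is handed in; nothing more can be done
None
```

The rod was pushed up the ramp and over the lip, lies seated in the V groove with its ends level to about 1–2 mm, and the job is handed in; near the lip it jammed briefly (about 100 N at the wrist, limit 120 N), so it may have slid rather than rolled on part of the ramp.

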